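# Slide the saucepan to its resting ring and snap its lid on

## Task

On the warming tray, slide the saucepan along the glass, without lifting or tipping it, from the single ring until it stands inside the double ring. Then take the loose black lid by its knob, set it on the pan and press it straight down until the clips snap over its edge and it sits fully home; finish still holding the lid pressed down firmly, without letting go. Leave the other things on the counter and tray where they are.

Things in the scene. Friction and masses are not known exactly. Their poses are not given: they have to be found in the camera images.
- tray: fixed black warming tray with a flat glass top, 320 mm (its x) by 400 mm (its y), top face 45 mm above its origin, which lies under its centre on the counter
- ring_single: single thin circle drawn flat on the tray's glass, 146 mm outside diameter; origin at its centre on the glass. The saucepan starts on it
- ring_double: double circle (two concentric lines) drawn flat on the tray's glass, inner line 116 mm inside diameter, outer line 146 mm outside; origin at its centre on the glass, about 190 mm from the single ring. It may be the left or the right one.
- pan_mid (a point): centre of the loose steel saucepan, half-way up (35 mm above its base), z up along the pan's axis, x pointing away from the handle. Pan 120 mm outside diameter, 70 mm high, wall 3 mm, open top, about 0.7 kg, base 110 mm across
- pan_rim (a point): centre of the saucepan's mouth, 70 mm above its base. Three steel spring clips stand outside the rim at 0, 120 and 240 degrees from the pan's x, reaching 71 mm from the axis and 94 mm above the base; their inward beads are 88 mm above the base and 60.5 mm from the axis and give way outwards
- pan_handle (a point): grip point on the saucepan's straight level handle, 135 mm from the pan's axis along the pan's -x, 55 mm above the base (20 mm above pan_mid); axes as the pan's. The black grip is 22 mm wide, 16 mm high, 105 mm long (85 to 190 mm from the axis); pinch it across its width from above
- lid_knob (a point): grip point on the knob of the loose black lid, on its axis, 60 mm above the lid's underside, z up. Knob: plain cylinder 26 mm across, rising 34 mm from the lid's top face, its top 13 mm above this point. The lid starts plug down on the counter, left or right of the tray; when snapped home this point is 73 mm above pan_mid
- lid_edge (a point): centre of the lid at the underside of its edge, 22 mm above the plug's underside; meets pan_rim when home. Round lid (any yaw), 128 mm across, 0.12 kg; plug below 106 mm across, tapered to 94; edge 17 mm thick. It first meets the clips some 19 mm above home, needs a push of about 7 to 16 N, and the force drops between 13 and 9 mm above home, then rises again on the rim
- saucer: white round saucer, 124 mm across, 16 mm high; origin under its centre. Not to be disturbed
- creamer: small glass milk cup, 52 mm across, 75 mm high, standing on the far part of the tray; origin under its centre. Not to be disturbed
- mug1: blue mug, 76 mm across, 90 mm high; origin under its centre. Not to be disturbed
- mug2: second blue mug, same size; origin under its centre. Not to be disturbed
- coffee: amber coffee jar, 84 mm across, 150 mm high; origin under its centre. Not to be disturbed
- tin: red and steel tin, 90 mm across, 130 mm high; origin under its centre. Not to be disturbed
- spoon: spoon with a wooden handle, 140 mm long, lying on the counter on the robot's side of the tray; origin near its middle, on the counter. Not to be disturbed
Mind the look-alikes: they are no part of the job. What is shaped like the part that bears lid_knob but brown, pink or yellow is not meant.

How it is judged:
On the way, in this order (a step that is already met when the one before it is completed fails the run):
1. the pan stands inside the double ring, still without its lid (horizontal distance between pan_mid and ring_double below 0.015 m and distance between lid_knob and pan_mid above 0.1 m and linear speed of pan below 0.02 m/s), for 0.2 s.
2. the lid has snapped home on the pan (z of lid_knob in the frame of pan_mid between 0.069 and 0.076 m and horizontal distance between lid_knob and pan_mid below 0.006 m and angle between the z axis of lid_knob and the z axis of pan_mid, either way round below 0.06 rad), for 0.2 s.
At the end, for the whole second after the job is handed in: Pan on the glass, centre within 15 mm of the double ring's, upright (0.05 rad); lid home under the clips (knob point 69 to 76 mm above pan_mid, axes within 6 mm, 0.06 rad); gripper on the lid with over 3 N; pan bears on the tray with over 14 N (7 to 9.5 N is weight) (all of step 2 and horizontal distance between pan_mid and ring_double below 0.015 m and z of pan_mid in the frame of tray below 0.084 m and angle between pan_mid's own z axis and vertical below 0.05 rad and contact force between the fingers and lid above 3 N and contact force between pan and tray above 14 N); the arm keeps its last pose, push and grip.
It fails at once if the pan is lifted off the glass (over 6 mm) or tipped (over 0.12 rad) (z of pan_mid in the frame of tray above 0.086 m or angle between pan_mid's own z axis and vertical above 0.12 rad).
It fails at once if another thing on the counter or tray is moved by more than 30 mm (distance of any of saucer, creamer, mug1, mug2, coffee, tin, spoon from where it was at the start of the episode above 0.03 m).
It also fails if it takes over 67 s, if anything falls off the work surface, if the arm or the gripper's body presses on something with over 40 N, if the wrist force passes 120 N, or if a joint passes its speed limit or range.

## Robot

A 6-joint arm with a two-finger parallel gripper is mounted at the origin on the work surface. World frame = base frame: x ahead of the robot, y to its left, z up, the work surface at z = 0. Lengths are in m, angles in rad, forces in N, time in s.
With the tool pointing down it reaches from about 0.3 to 0.875 m from the base axis. Payload 6.4 kg.
Tool frame: the origin (TCP) lies between the finger pads; the fingertips stand 22 mm ahead of it and the grasp point (between the pads) lies 3 mm ahead of it; z points along the fingers, y is the direction in which the jaws open and shut (so a half turn about z gives the same grasp; the last joint's range is limited). The gripper opens to 85 mm and grips with 20 to 120 N. Pads are 22 mm wide; open, the fingers measure 114 mm over their backs; the gripper's body (76 mm by 85 mm) begins 54 mm behind the grasp point. The pads swing forward as they close: fully open they stand 13 mm farther back than shut.
Start: joints at [-1.419, 0.181, 1.607, -0, 1.354, -0.206], TCP at [0.201, -0.539, 0.253] pointing down, gripper open.
Joint ranges: [-2.99, 2.99], [-0.89, 2.07], [0.3, 2.58], [-1.14, 4.28], [0, 2.63], [-3.12, 3.12]. Speed limits (rad/s): [2.57, 2.57, 3.01, 3.14, 3.14, 3.14].

## Interface

Orientations are given as a 3x3 rotation matrix whose columns are the frame's x, y, z axes.
In Python, from rig import robot, read_camera, nets gives the robot as it stands. The module is installed in compiled form; this text tells all that it offers.
- The arm moves only by the tool servo_tool, never from a script. Its arguments are lists of equal length, an entry for each row: "hand": the opening, from 0 (shut) to 1 (fully open); "xyz": the shift along the world's x, y, z in mm, a list of three; "roll": the turn about the world's z in rad. In form: {"hand": [hand, ...], "xyz": [[tx, ty, tz], ...], "roll": [roll, ...]}. A call has 1 to 12 rows; each row shifts and turns the commanded pose from where the row before left it; what a row does not reach is not made up. A row lasts 1/10 s, in which the tool goes at most 50 mm and 8.59 degrees, less where a joint would pass 70% of its speed; a pose out of reach is approached as far as the arm can. A call is refused whole if a number of a shift passes 50 or a number of a turn 0.15, either way. A call with a gripper value outside its range is refused whole. The fingers move at their own pace and stop on an object; "newtons" is the grip in N (left out, the last holds). Time passes only in rows, so rows that do not move let the fingers close. It gives the time, the measured TCP pose, the force and the opening at its end, in the units of the state.
- robot.get_obs(): the state, without advancing time (a new reading comes with each control period).
- read_camera(name): name is "scene" or "top" or "wrist"; returns a dict with "image" (420x560x3 uint8, red, green, blue), "depth" (420x560 float32, m along the optical axis (not along the pixel's ray), 0 where there is no reading), "camera_matrix" (3x3 intrinsics, pixels), "T" (4x4, takes a point from camera to world coordinates); the wrist camera has in their place "hand_eye" (4x4, takes a point from camera to tool coordinates, whose origin is the TCP and whose axes are the flange's). Camera axes: x right, y up, looking along -z (the intrinsics and any distortion apply to the point x, -y, -z); pixel columns grow to the right and rows downward; lengths in m; the calibration is good to about 2 mm. A picture is of the moment at which its call begins: read the wrist's pose just before it.
- robot.hand_in(): hands the job in, once; it reports no verdict.
Trained networks look in a picture, given as the dict that the camera call returned (one of the last four; its "shot" number tells which), for a name from the list of things; names that differ only in an ending like _2 or _b are one class to them, and where a whole thing is asked for, a point or a joint stands for the part that bears it (a point fixed in the world has none). Each returns a list of dicts, best first, with "conf" (0 to 1); they miss things now and then, are a little off and sometimes report something else, mostly with a low value. They report only what shows in the picture. A call takes as long as a camera call. They do not tell look-alikes from the thing itself.
- nets.silhouettes(picture, label): "region" (420x560 bool, what is visible of it).
- nets.mark_of(picture, label): "at" ([x, y, z] in m, in world coordinates, good to about 4 mm: a listed point, or the origin of a listed thing).
The state is a dict: "clock": time; "joint_positions": joint angles; "joint_velocities": joint speeds; "joint_torque": joint torques, N m; "tool_pos": TCP position; "ee_rot": TCP orientation; "contact_force": force on the tool from outside, world axes, zero at the start; "wrist_torque": the same for the moment, N m; "width": finger opening in m.
Only numpy, scipy, OpenCV 4.12 (cv2) and the standard library are available. Lean on these libraries where they do the work, as an engineer would, in place of code of your own. Each camera call takes 0.05 s, during which the arm holds its last target.

## Working session

There is one attempt and no reset: what is moved stays moved. The work goes in short steps, Python scripts to look and compute and a tool call to move; the robot and the scene stay as the last step left them, time stands still between calls to the robot, and variables do not carry over. Pictures are saved under pics/ and viewed, and the job is handed in when it is done.

Besides the shell and the picture viewer there is one more tool, called after ">>>" as a command line: name --pt "numbers of a row" for each row, then --argument value for the rest. servo_tool: Moves the arm, as the interface text tells. Its arguments: {"type":"object","properties":{"hand":{"type":"array"},"xyz":{"type":"array"},"roll":{"type":"array"},"newtons":{"type":"number"}},"required":["hand","xyz","roll"]}

```bash
mkdir -p pics; ls
python3 - <<'E'
from rig import robot, read_camera, nets
import cv2,numpy as np
print(robot.get_obs())
p={}
for c in ["scene","top"]:
    d=read_camera(c); cv2.imwrite(f"pics/{c}0.png",d["image"][:,:,::-1])
    print(c,d["T"].round(3).tolist(),d["camera_matrix"].tolist(),d['shot'])
    for n in ["ring_single","ring_double","pan_mid","pan_rim","pan_handle","lid_knob","lid_edge","saucer","creamer","mug1","coffee","tin","spoon","tray"]:
        print(n,[(np.round(r["at"],3).tolist(),round(r["conf"],2)) for r in nets.mark_of(d,n)])
print(robot.get_obs()["clock"])
E
```

```text
pics
{'clock': 0.0, 'joint_positions': array([-1.41928884e+00,  1.81540635e-01,  1.60802793e+00, -8.54010200e-06,
        1.35378912e+00, -2.06319356e-01]), 'joint_velocities': array([-1.00360379e-03,  6.08484198e-05,  5.53317830e-04, -7.58083291e-05,
       -1.45573153e-03,  1.04481811e-03]), 'joint_torque': array([ 4.82986270e-04, -4.44871724e+01, -3.51330686e+01, -2.93690946e-04,
        9.26089066e-03, -1.72115517e-06]), 'tool_pos': array([ 0.2013109 , -0.53805136,  0.25237472]), 'ee_rot': array([[ 9.36659564e-01,  3.50241040e-01, -2.74636625e-04],
       [ 3.50240969e-01, -9.36658008e-01,  1.74354572e-03],
       [ 3.53420673e-04, -1.72929778e-03, -9.99998442e-01]]), 'contact_force': array([ 0.6885948 ,  0.86405371, -0.00394913]), 'wrist_torque': array([-0.03885663, -0.01285557, -0.04950642]), 'width': 0.08531729389033958}
scene [[-0.763, -0.351, 0.542, 1.418], [0.646, -0.434, 0.628, 0.854], [0.015, 0.83, 0.558, 1.02], [0.0, 0.0, 0.0, 1.0]] [[545.2121628047797, 0.0, 278.6473356842242], [0.0, 545.2121628047797, 208.40399719266497], [0.0, 0.0, 1.0]] 1
ring_single []
ring_double [(
[... 1676 characters left out ...]
 0.59), ([0.488, -0.112, 0.097], 0.58), ([0.453, -0.366, 0.063], 0.57), ([0.614, -0.077, 0.114], 0.51)]
lid_edge [([0.453, -0.366, 0.022], 0.85), ([0.27, -0.485, 0.022], 0.67), ([0.646, -0.507, 0.021], 0.67), ([0.426, -0.553, 0.021], 0.65), ([0.384, -0.733, 0.022], 0.63)]
saucer [([0.54, 0.349, -0.001], 0.87)]
creamer [([0.76, 0.039, 0.045], 0.67)]
mug1 [([0.322, 0.255, 0.001], 0.8), ([0.306, -0.246, -0.0], 0.61), ([0.676, -0.345, -0.002], 0.23)]
coffee [([0.702, 0.35, -0.003], 0.75), ([0.618, 0.113, 0.045], 0.41), ([0.454, -0.366, 0.061], 0.21)]
tin [([0.679, -0.344, -0.003], 0.94)]
spoon [([0.381, -0.0, -0.001], 0.89)]
tray [([0.642, 0.02, 0.001], 0.69), ([0.322, 0.256, -0.001], 0.57)]
1.5
```

View pics/scene0.png

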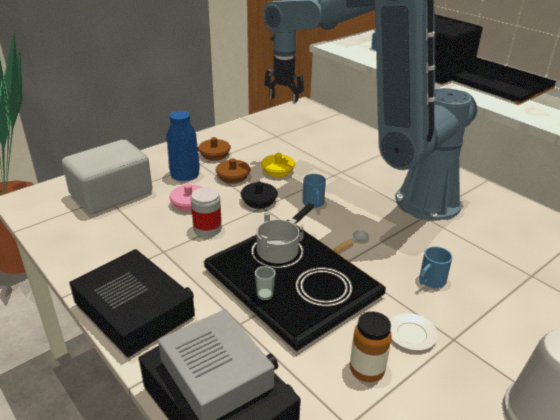

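View pics/top0.png

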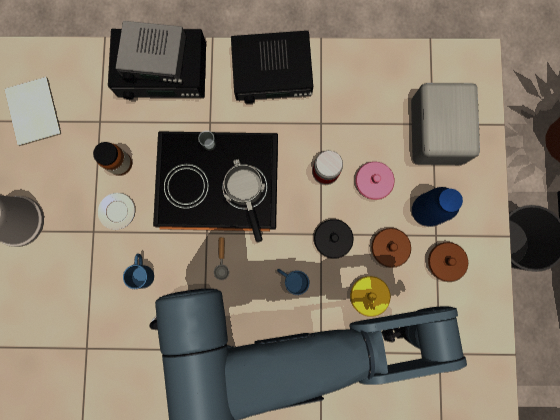

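```bash
cat > h.py <<'E'
from rig import robot, read_camera, nets
import cv2,numpy as np
def cloud(d,T=None):
    T=d["T"] if T is None else T
    K=d["camera_matrix"];D=d["depth"]
    v,u=np.mgrid[:420,:560]
    P=np.stack([(u-K[0,2])/K[0,0]*D,-(v-K[1,2])/K[1,1]*D,-D],-1)
    W=P@T[:3,:3].T+T[:3,3]; W[D<=0]=np.nan
    return W
def plane(d,uv,z):
    K=d["camera_matrix"];T=d["T"];uv=np.atleast_2d(uv).astype(float)
    r=np.c_[(uv[:,0]-K[0,2])/K[0,0],-(uv[:,1]-K[1,2])/K[1,1],-np.ones(len(uv))]@T[:3,:3].T
    s=(z-T[2,3])/r[:,2]; return T[:3,3]+r*s[:,None]
def circ(p):
    A=np.c_[2*p[:,:2],np.ones(len(p))];b=(p[:,:2]**2).sum(1)
    for _ in range(6):
        x=np.linalg.lstsq(A,b,rcond=None)[0];R=np.sqrt(x[2]+x[0]**2+x[1]**2)
        e=abs(np.hypot(*(p[:,:2]-x[:2]).T)-R);k=e<max(2*np.median(e),.002);p=p[k];A=A[k];b=b[k]
    return x[0],x[1],R,len(p)
E
python3 - <<'E'
from h import *
import pickle
D={}
for c in ["top","scene"]:
    d=read_camera(c);D[c]=d
    W=cloud(d);im=d["image"].astype(int)
    # double ring: bright pixels on glass
    X=plane(d,np.stack(np.mgrid[:560,:420],-1).transpose(1,0,2).reshape(-1,2),0.045).reshape(420,560,3)
    r=np.hypot(X[...,0]-.617,X[...,1]-.113)
    g=im.mean(-1);m=(r<.085)&(r>.045)&(g>110)&(abs(W[...,2]-.045)<.015)
    p=X[m];print(c,"ring",m.sum())
    for lo,hi in [(.05,.065),(.067,.082)]:
        rr=r[m];print(circ(p[(rr>lo)&(rr<hi)]))
    for n,z0,z1 in [("rim",.108,.122)]:
        r=np.hypot(W[...,0]-.615,W[...,1]+.075)
        m=(r<.068)&(W[...,2]>z0)&(W[...,2]<z1)&(r>.05)
        print("rim",m.sum(),circ(W[m]))
    m=(W[...,2]>.095)&(W[...,2]<.120)&(W[...,0]<.535)&(W[...,0]>.40)&(abs(W[...,1]+.11)<.05)
    P=W[m];print("handle",m.sum(),P.mean(0),np.percentile(P,[2,98],axis=0).tolist())
    u,s,vt=np.linalg.svd(P[:,:2]-P[:,:2].mean(0),full_matrices=False);print(vt[0],np.arctan2(vt[0,1],vt[0,0]),np.ptp((P[:,:2]-P[:,:2].mean(0))@vt[0]))
    m=(np.hypot(W[...,0]-.452,W[...,1]+.366)<.025)&(W[...,2]>.06)
    print("knob",m.sum(),W[m].mean(0),np.percentile(W[m],[2,98],axis=0).tolist())
d=D["top"];im=d["image"][:,:,::-1]
a=cv2.resize(im[150:260,140:360],None,fx=3.5,fy=3.5,interpolation=2);cv2.imwrite("pics/c1.png",a)
d=D["scene"];im=d["image"][:,:,::-1]
a=cv2.resize(im[150:330,200:400],None,fx=3.2,fy=3.2,interpolation=2);cv2.imwrite("pics/c2.png",a)
E
```

```text
top ring 162
(np.float64(0.6158085161525041), np.float64(0.11512447569183903), np.float64(0.059591952267115), 72)
(np.float64(0.6158692746953572), np.float64(0.11534780352089635), np.float64(0.07146657821558199), 85)
rim 149 (np.float64(0.613844736730218), np.float64(-0.07583535526841645), np.float64(0.05807943775274693), 117)
handle 235 [ 0.48310692 -0.11524637  0.10787724] [[0.43424033185138394, -0.1332954941626756, 0.09990252961530915], [0.5317108940386182, -0.0946425345533254, 0.11613366067856848]]
[-0.95915231 -0.28289017] -2.8547866230716266 0.1070075927113244
knob 54 [ 0.44960204 -0.36666061  0.07262402] [[0.4387458112758344, -0.3780117439766012, 0.06599118500005587], [0.4610187049895862, -0.35614444203939316, 0.07810127754235986]]
scene ring 418
(np.float64(0.6149627258078333), np.float64(0.11175078042428929), np.float64(0.05951004423263094), 139)
(np.float64(0.6153582121167289), np.float64(0.11191323691843896), np.float64(0.07193215901464897), 194)
rim 265 (np.float64(0.6179185066466332), np.float64(-0.07590571690370357), np.float64(0.05819804645758527), 181)
handle 174 [ 0.48752312 -0.11239079  0.10680811] [[0.43971080561596065, -0.1343018565770435, 0.09799168256681137], [0.5319938348986731, -0.09509718092101958, 0.11278773547624117]]
[0.95593284 0.29358542] 0.29797538749764657 0.1043975387768884
knob 52 [ 0.45639342 -0.36384395  0.07023145] [[0.44540692953210437, -0.37632630312930815, 0.060669462430114035], [0.4674831128078217, -0.3544802857978525, 0.07736723927915362]]
```

View pics/c1.png

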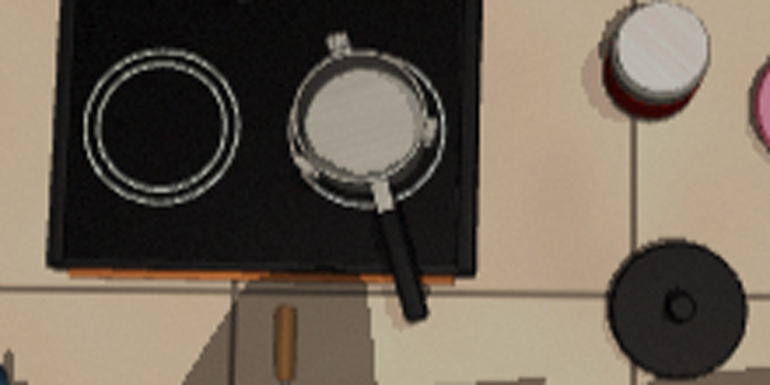

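View pics/c2.png

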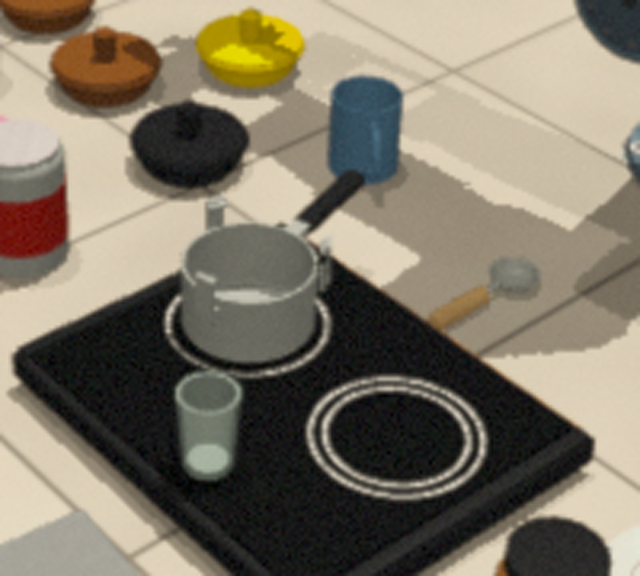

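The target is the black lid at scene px (259,192) and top px (333,238). The crop shows it is black with a plain knob. The look-alikes are brown at top (391,247) and (449,261), pink at (375,180) and yellow at (371,296). The double ring is the left one, at top (186,186). The pan's handle grip is at about (0.486,-0.115).

>>> servo_tool --hand '[1,1,1,1,1,1,1,1,1,1,1,1]' --pt "24 35 -6" --pt "24 35 -6" --pt "24 35 -6" --pt "24 35 -6" --pt "24 35 -6" --pt "24 35 -6" --pt "24 35 -6" --pt "24 35 -6" --pt "24 35 -6" --pt "24 36 -6" --pt "23 36 -6" --pt "22 36 -6" --roll '[-0.005,-0.005,-0.005,-0.005,-0.005,-0.005,-0.005,-0.005,-0.005,-0.005,-0.005,-0.005]' --newtons 40

```text
clock: 2.8
tool_pos: [0.4873, -0.114, 0.1814]
ee_rot: [[0.956, 0.293, 0.001], [0.293, -0.956, -0.0], [0.001, 0.001, -1.0]]
contact_force: [0.3, 0.2, 0.0]
width: 0.0853
```

>>> servo_tool --hand '[1]' --pt "0 0 0" --roll '[0]'

```text
clock: 2.9
tool_pos: [0.4876, -0.1113, 0.1806]
ee_rot: [[0.954, 0.298, -0.0], [0.298, -0.954, 0.002], [0.0, -0.002, -1.0]]
contact_force: [-1.6, -1.2, 0.0]
width: 0.0853
```

```bash
cat >> h.py <<'E'
def wrist():
    o=robot.get_obs();d=read_camera("wrist")
    T=np.eye(4);T[:3,:3]=o["ee_rot"];T[:3,3]=o["tool_pos"];d["T"]=T@d["hand_eye"];return o,d
E
python3 - <<'E'
from h import *
o,d=wrist();W=cloud(d)
cv2.imwrite("pics/w1.png",d["image"][:,:,::-1])
print(o["clock"],o["tool_pos"],np.arctan2(*o["ee_rot"][1::-1,1]),o["joint_positions"])
m=(W[...,2]>.095)&(W[...,2]<.120)&(W[...,0]<.525)&(W[...,0]>.40)&(abs(W[...,1]+.11)<.05)
P=W[m];c=P[:,:2].mean(0);u,s,vt=np.linalg.svd(P[:,:2]-c,full_matrices=False);print(m.sum(),P.mean(0),np.ptp(P,axis=0),np.arctan(vt[0,1]/vt[0,0]))
print([(r["at"],r["conf"]) for n in ["pan_handle","pan_rim"] for r in nets.mark_of({k:v for k,v in d.items()},n)])
E
```

```text
2.9 [ 0.48763731 -0.111327    0.18060625] -1.267926301360438 [-4.63100456e-01  9.46075324e-02  1.86044288e+00  1.59144696e-03
  1.18761381e+00  8.04230280e-01]
4832 [ 0.48418807 -0.11373611  0.10690468] [0.09088577 0.0472448  0.00895201] 0.30325315259815344
[([0.4856, -0.117, 0.1014], 0.68)]
```

View pics/w1.png

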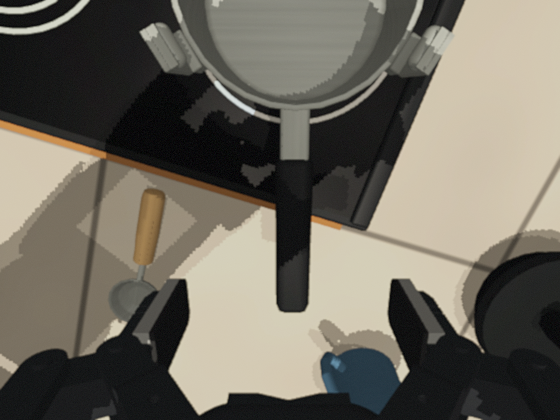

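>>> servo_tool --hand '[1,1,1,1,0,0,0,0,0,0]' --pt "0 -1 -25" --pt "0 0 -25" --pt "0 0 -20" --pt "0 0 -7" --pt "0 0 0" --pt "0 0 0" --pt "0 0 0" --pt "0 0 0" --pt "0 0 0" --pt "0 0 0" --roll '[0,0,0,0,0,0,0,0,0,0]' --newtons 40

```text
clock: 4.05
tool_pos: [0.4867, -0.1167, 0.1051]
ee_rot: [[0.956, 0.294, 0.001], [0.294, -0.956, -0.0], [0.001, 0.001, -1.0]]
contact_force: [-2.4, 1.4, 6.0]
width: 0.0211
```

Run:
```python
from h import *
o,d=wrist();W=cloud(d)
cv2.imwrite("pics/w2.png",d["image"][:,:,::-1])
print(o["clock"],o["tool_pos"],np.arctan2(*o["ee_rot"][1::-1,1]),o["contact_force"],o["wrist_torque"],o["width"])
d=read_camera("top");cv2.imwrite("pics/t2.png",cv2.resize(d["image"][120:270,140:360,::-1],None,fx=3.5,fy=3.5))
W=cloud(d)
r=np.hypot(W[...,0]-.615,W[...,1]+.075)
m=(r<.068)&(W[...,2]>.108)&(W[...,2]<.122)&(r>.05)
print("rim",m.sum(),circ(W[m]))
```

```text
4.05 [ 0.48673176 -0.11665794  0.10513733] -1.2724057506202242 [-2.43106391  1.40328882  5.99532791] [0.22295457 0.26342809 0.15720853] 0.02106178779629363
rim 110 (np.float64(0.6141918789958837), np.float64(-0.07601652471773751), np.float64(0.058126495487497154), 91)
```

View pics/w2.png

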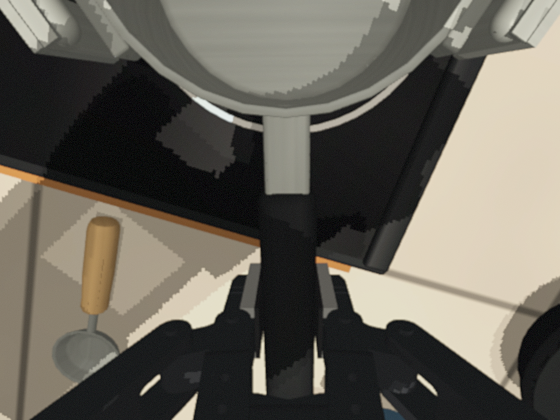

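>>> servo_tool --hand '[0,0,0,0,0,0,0,0,0,0,0,0]' --pt "0 5 0" --pt "0 10 0" --pt "0 14 0" --pt "0 14 0" --pt "0 14 0" --pt "0 14 0" --pt "0 10 0" --pt "0 5 0" --pt "0 0 0" --pt "0 0 0" --pt "0 0 0" --pt "0 0 0" --roll '[0,0,0,0,0,0,0,0,0,0,0,0]'

```text
clock: 5.35
tool_pos: [0.4873, -0.0309, 0.1048]
ee_rot: [[0.956, 0.293, 0.002], [0.293, -0.956, -0.0], [0.002, 0.001, -1.0]]
contact_force: [3.5, -1.3, 4.1]
width: 0.0214
```

Run:
```python
from h import *
o,d=wrist();W=cloud(d)
cv2.imwrite("pics/w3.png",d["image"][:,:,::-1])
print(o["clock"],o["tool_pos"],np.arctan2(*o["ee_rot"][1::-1,1]),o["contact_force"],o["wrist_torque"],o["width"])
```

```text
5.35 [ 0.48725784 -0.0308515   0.10477377] -1.27329601829622 [ 3.50110389 -1.29251715  4.08718664] [-0.17534753 -0.79889625 -0.22636591] 0.021361559795577394
```

View pics/w3.png

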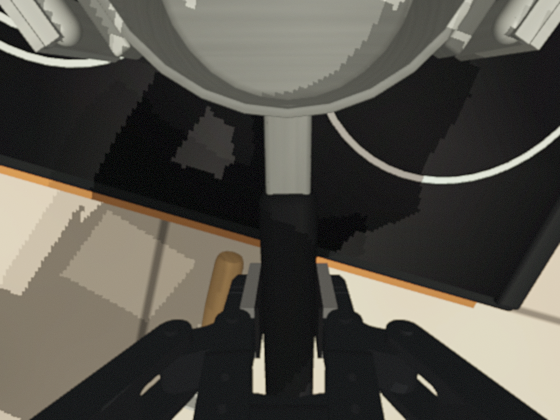

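Slid about 86 mm with no slip or lift. Continuing the remaining 103 mm or so.

>>> servo_tool --hand '[0,0,0,0,0,0,0,0,0,0,0,0]' --pt "0 5 0" --pt "0 10 0" --pt "0 14 0" --pt "0 15 0" --pt "0 15 0" --pt "0 15 0" --pt "0 14 0" --pt "0 10 0" --pt "0 5 0" --pt "0 0 0" --pt "0 0 0" --pt "0 0 0" --roll '[0,0,0,0,0,0,0,0,0,0,0,0]'

```text
clock: 6.6
tool_pos: [0.4865, 0.0719, 0.1046]
ee_rot: [[0.956, 0.293, 0.0], [0.293, -0.956, -0.001], [-0.0, 0.001, -1.0]]
contact_force: [1.2, -3.4, 6.8]
width: 0.0217
```

Run:
```python
from h import *
o=robot.get_obs()
print(o["clock"],o["tool_pos"],np.arctan2(*o["ee_rot"][1::-1,1]),o["contact_force"],o["wrist_torque"],o["width"])
for c in ["top","scene"]:
    d=read_camera(c);cv2.imwrite(f"pics/{c}3.png",cv2.resize(d["image"][(120 if c=="top" else 180):(270 if c=="top" else 360),(120 if c=="top" else 180):(340 if c=="top" else 420),::-1],None,fx=3.2,fy=3.2))
    W=cloud(d)
    r=np.hypot(W[...,0]-.615,W[...,1]-.113)
    m=(r<.068)&(W[...,2]>.108)&(W[...,2]<.122)&(r>.05)
    print("rim",m.sum(),circ(W[m]))
    print([(x["at"],x["conf"]) for n in ["pan_rim","pan_mid"] for x in nets.mark_of(d,n)])
```

```text
6.6 [0.48653915 0.0718836  0.1045897 ] -1.2732266876420435 [ 1.21157126 -3.41173162  6.84754238] [-0.50366116 -0.36614377 -0.3081037 ] 0.021682298792701997
rim 121 (np.float64(0.6143186280851223), np.float64(0.11035772875362501), np.float64(0.058193320063204594), 96)
[([0.6194, 0.1091, 0.1162], 0.71), ([0.611, 0.1115, 0.0831], 0.73)]
rim 322 (np.float64(0.6176628711763219), np.float64(0.11019115438565452), np.float64(0.058456700608933744), 215)
[([0.6159, 0.1114, 0.1138], 0.8), ([0.6138, 0.1157, 0.0836], 0.64)]
```

View pics/scene3.png

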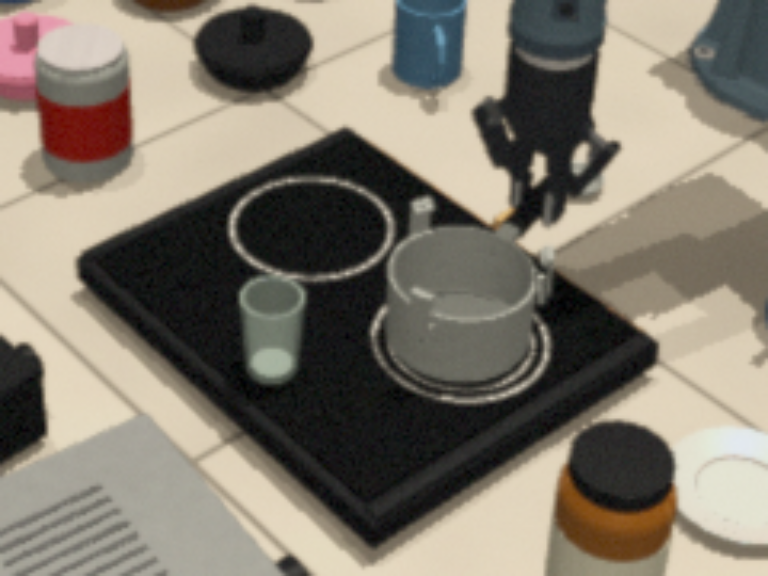

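View pics/top3.png

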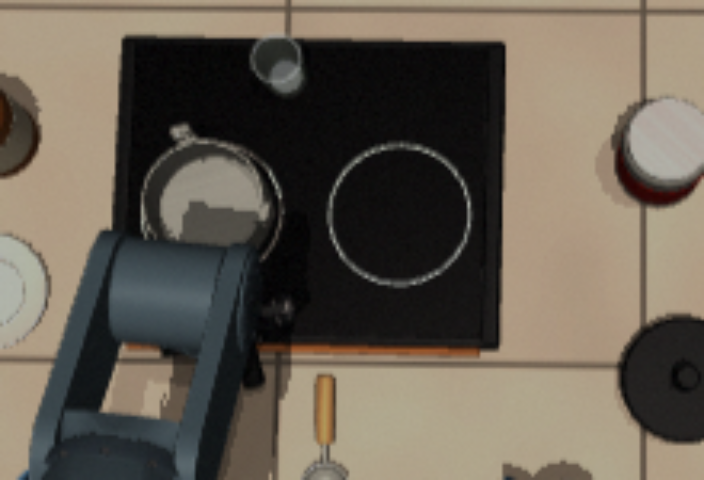

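The pan stands inside the double ring (4 mm off centre). I'll nudge it +3 mm, release, rise and go to the black lid.

>>> servo_tool --hand '[0,0,0,1,1,1,1,1,1,1,1,1]' --pt "0 3 0" --pt "0 0 0" --pt "0 0 0" --pt "0 0 0" --pt "0 0 0" --pt "0 0 0" --pt "0 0 0" --pt "0 0 5" --pt "0 0 20" --pt "0 0 30" --pt "0 0 30" --pt "0 0 20" --roll '[0,0,0,0,0,0,0,0,0,0,0,0]'

```text
clock: 8.1
tool_pos: [0.487, 0.0755, 0.2118]
ee_rot: [[0.956, 0.294, 0.002], [0.294, -0.956, -0.0], [0.002, 0.001, -1.0]]
contact_force: [0.6, -0.8, -1.0]
width: 0.0854
```

>>> servo_tool --hand '[1,1,1,1,1,1,1,1,1,1,1,1]' --pt "-2 -20 0" --pt "-3 -35 0" --pt "-3 -42 0" --pt "-3 -42 0" --pt "-3 -42 0" --pt "-3 -42 0" --pt "-3 -42 0" --pt "-3 -42 0" --pt "-3 -42 -5" --pt "-3 -42 -10" --pt "-3 -32 -10" --pt "-1 -18 -10" --roll '[0,0,0,0,0,0,0,0,0,0,0,0]'

```text
clock: 9.3
tool_pos: [0.4528, -0.3684, 0.1743]
ee_rot: [[0.957, 0.291, 0.0], [0.291, -0.957, -0.001], [-0.0, 0.001, -1.0]]
contact_force: [0.6, 0.8, -0.0]
width: 0.0859
```

>>> servo_tool --hand '[1,1]' --pt "0 0 0" --pt "0 0 0" --roll '[0,0]'

```text
clock: 9.5
tool_pos: [0.4532, -0.3652, 0.1741]
ee_rot: [[0.956, 0.293, -0.001], [0.293, -0.956, 0.001], [-0.0, -0.001, -1.0]]
contact_force: [0.7, -0.6, -0.4]
width: 0.0855
```

Run:
```python
from h import *
o,d=wrist();W=cloud(d)
cv2.imwrite("pics/w4.png",d["image"][:,:,::-1])
print(o["clock"],o["tool_pos"],np.arctan2(*o["ee_rot"][1::-1,1]),o["contact_force"],o["width"])
m=(np.hypot(W[...,0]-.453,W[...,1]+.366)<.03)&(W[...,2]>.065)&(W[...,2]<.085)
P=W[m];print(len(P),P.mean(0),np.percentile(P,[2,98],axis=0))
m=(np.hypot(W[...,0]-.453,W[...,1]+.366)<.08)&(W[...,2]>.025)&(W[...,2]<.048)
P=W[m];print(len(P),np.percentile(P,[1,99],axis=0))
print([(n,x["at"],x["conf"]) for n in ["lid_knob","lid_edge"] for x in nets.mark_of(d,n)])
for c in ["top","scene"]:
    d=read_camera(c);cv2.imwrite(f"pics/{c}4.png",d["image"][:,:,::-1])
    W=cloud(d)
    r=np.hypot(W[...,0]-.616,W[...,1]-.113)
    m=(r<.068)&(W[...,2]>.108)&(W[...,2]<.122)&(r>.05)
    print("rim",m.sum(),circ(W[m]))
    print([(x["at"],x["conf"]) for n in ["pan_rim"] for x in nets.mark_of(d,n)])
```

```text
9.5 [ 0.4531565  -0.36519178  0.17412061] -1.2736458355263196 [ 0.73471949 -0.60516326 -0.37486471] 0.08549649273472049
1086 [ 0.45278135 -0.36530473  0.07183914] [[ 0.44050287 -0.37697984  0.06612224]
 [ 0.46335819 -0.35402451  0.07394967]]
18342 [[ 0.39537019 -0.42332266  0.03263445]
 [ 0.51183025 -0.30677158  0.04028982]]
[('lid_knob', [0.4512, -0.3698, 0.0612], 0.88), ('lid_knob', [0.4224, -0.5548, 0.0606], 0.57), ('lid_knob', [0.3076, -0.2499, 0.0053], 0.15), ('lid_edge', [0.2709, -0.49, 0.0242], 0.93), ('lid_edge', [0.4234, -0.5494, 0.0192], 0.85), ('lid_edge', [0.4549, -0.3662, 0.02], 0.7)]
rim 154 (np.float64(0.6149524769532829), np.float64(0.1120295847537755), np.float64(0.058206087962807386), 126)
[([0.6163, 0.1117, 0.1157], 0.73)]
rim 320 (np.float64(0.6182186996679099), np.float64(0.1120677645492226), np.float64(0.05865777199445365), 199)
[([0.6169, 0.1135, 0.114], 0.92), ([0.4481, -0.364, 0.0229], 0.3)]
```

View pics/w4.png

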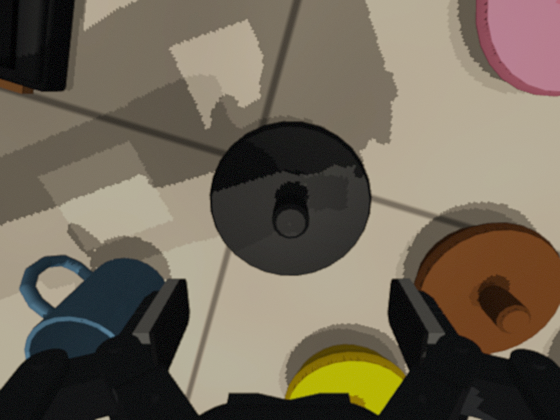

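View pics/top4.png

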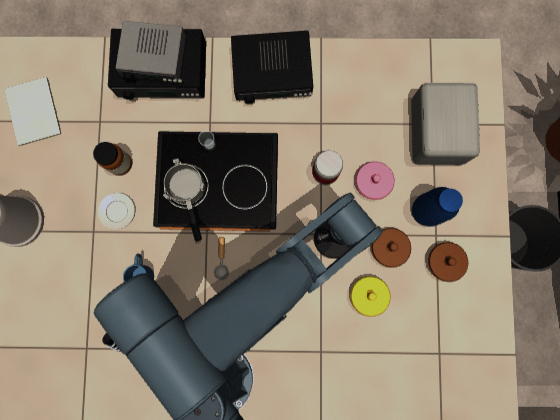

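>>> servo_tool --hand '[1,1,1,1,1,0,0,0,0,0,0,0]' --pt "0 0 -25" --pt "0 0 -30" --pt "0 0 -30" --pt "0 0 -18" --pt "0 0 -5" --pt "0 0 0" --pt "0 0 0" --pt "0 0 0" --pt "0 0 0" --pt "0 0 0" --pt "0 0 0" --pt "0 0 0" --roll '[0,0,0,0,0,0,0,0,0,0,0,0]' --newtons 80

```text
clock: 11.05
tool_pos: [0.4541, -0.3665, 0.0678]
ee_rot: [[0.956, 0.293, 0.002], [0.293, -0.956, -0.002], [0.001, 0.002, -1.0]]
contact_force: [0.4, 1.4, 6.8]
width: 0.0239
```

>>> servo_tool --hand '[0,0,0,0,0,0,0,0]' --pt "0 0 10" --pt "0 0 25" --pt "0 0 35" --pt "0 0 40" --pt "0 0 35" --pt "0 0 10" --pt "0 0 0" --pt "0 0 0" --roll '[0,0,0,0,0,0,0,0]'

```text
clock: 11.85
tool_pos: [0.4527, -0.3648, 0.2196]
ee_rot: [[0.956, 0.293, -0.002], [0.293, -0.956, 0.002], [-0.001, -0.002, -1.0]]
contact_force: [-0.5, 0.2, -1.3]
width: 0.0238
```

Run:
```python
from h import *
o,d=wrist();W=cloud(d)
cv2.imwrite("pics/w5.png",d["image"][:,:,::-1])
t=o["tool_pos"]
print(o["clock"],t,np.arctan2(*o["ee_rot"][1::-1,1]),o["contact_force"],o["wrist_torque"],o["width"])
m=(np.hypot(W[...,0]-t[0],W[...,1]-t[1])<.08)&(W[...,2]<t[2]-.018)&(W[...,2]>t[2]-.05)
P=(W[m]-t);A=np.c_[P[:,:2],np.ones(len(P))];print(len(P),np.linalg.lstsq(A,P[:,2],rcond=None)[0],np.percentile(P@o["ee_rot"],[1,99],axis=0))
for c in ["scene"]:
    d=read_camera(c);cv2.imwrite(f"pics/{c}5.png",d["image"][:,:,::-1])
    print([(n,np.array(x["at"])-t,x["conf"]) for n in ["lid_knob","lid_edge"] for x in nets.mark_of(d,n)[:3]])
```

```text
11.85 [ 0.45269677 -0.36478152  0.21959691] -1.2730357015672806 [-0.53350089  0.15971105 -1.31991798] [-0.03132473 -0.02872935 -0.00209329] 0.023846751418738685
34198 [-0.01642393 -0.00041558 -0.02909373] [[-0.05862468 -0.05907663  0.02704353]
 [ 0.05909406  0.05656344  0.03563167]]
[('lid_knob', array([-0.07809677, -0.36751848, -0.15789691]), 0.98), ('lid_knob', array([-0.19029677, -0.11921848, -0.16119691]), 0.96), ('lid_knob', array([-0.02979677, -0.18921848, -0.15929691]), 0.8), ('lid_edge', array([-0.00529677, -0.00031848, -0.04799691]), 0.76), ('lid_edge', array([-0.18259677, -0.11951848, -0.19999691]), 0.74), ('lid_edge', array([-0.07029677, -0.36861848, -0.19649691]), 0.63)]
```

View pics/w5.png

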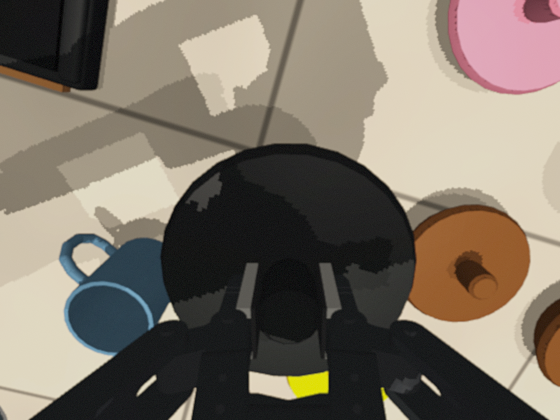

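View pics/scene5.png

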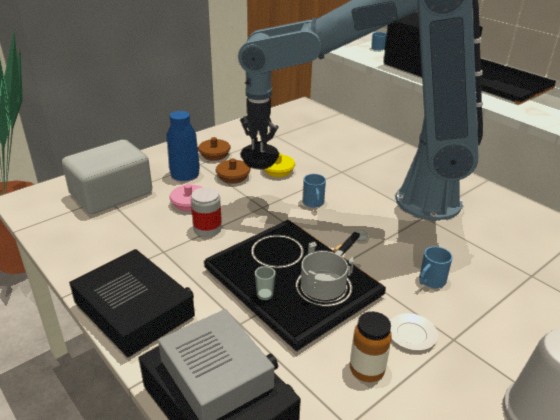

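The lid is held level by its knob. Moving it over the pan.

>>> servo_tool --hand '[0,0,0,0,0,0,0,0,0,0,0,0]' --pt "4 13 10" --pt "8 24 10" --pt "12 34 10" --pt "15 44 0" --pt "16 46 0" --pt "16 46 0" --pt "16 46 0" --pt "16 46 0" --pt "16 46 0" --pt "16 46 0" --pt "15 44 0" --pt "14 40 0" --roll '[0,0,0,0,0,0,0,0,0,0,0,0]'

```text
clock: 13.25
tool_pos: [0.6173, 0.1128, 0.2517]
ee_rot: [[0.956, 0.295, 0.0], [0.295, -0.956, 0.0], [0.0, -0.0, -1.0]]
contact_force: [1.5, -0.9, -1.1]
width: 0.0239
```

>>> servo_tool --hand '[0,0,0]' --pt "0 0 0" --pt "0 0 0" --pt "0 0 0" --roll '[0,0,0]'

```text
clock: 13.55
tool_pos: [0.6169, 0.1092, 0.2513]
ee_rot: [[0.956, 0.293, -0.001], [0.293, -0.956, -0.0], [-0.001, 0.0, -1.0]]
contact_force: [-0.2, -0.9, -1.0]
width: 0.0236
```

Run:
```python
from h import *
o,d=wrist();W=cloud(d)
cv2.imwrite("pics/w6.png",d["image"][:,:,::-1])
t=o["tool_pos"]
print(o["clock"],t,np.arctan2(*o["ee_rot"][1::-1,1]),o["contact_force"],o["width"])
m=(np.hypot(W[...,0]-t[0],W[...,1]-t[1])<.08)&(W[...,2]<t[2]-.018)&(W[...,2]>t[2]-.05)
P=(W[m]-t);print(np.percentile(P@o["ee_rot"],[1,99],axis=0))
for c in ["scene"]:
    d=read_camera(c);cv2.imwrite(f"pics/{c}6.png",cv2.resize(d["image"][130:330,200:440,::-1],None,fx=3,fy=3))
    W=cloud(d)
    r=np.hypot(W[...,0]-.616,W[...,1]-.113)
    m=(r<.068)&(W[...,2]>.108)&(W[...,2]<.122)&(r>.05)
    print("rim",m.sum(),circ(W[m]))
    # lid points
    m=(np.hypot(*(W[...,:2]-t[:2]).transpose(2,0,1))<.09)&(W[...,2]>t[2]-.05)&(W[...,2]<t[2]-.027)
    P=W[m];print(len(P),np.percentile(P,[1,99],axis=0),circ(P[np.hypot(*(P[:,:2]-t[:2]).T)>.055]))
```

```text
13.55 [0.61692182 0.1091587  0.25127905] -1.2731492672565987 [-0.19121883 -0.89242908 -0.97274025] 0.023553623312825726
[[-0.05858732 -0.05909789  0.02686871]
 [ 0.05908104  0.05657412  0.03562786]]
rim 253 (np.float64(0.6184426467093455), np.float64(0.11227283855525938), np.float64(0.0581892206828014), 189)
819 [[0.55813544 0.04959227 0.20673868]
 [0.67761986 0.16925294 0.22424279]] (np.float64(0.6164503717824242), np.float64(0.1077297651476532), np.float64(0.060144070567979206), 240)
```

View pics/scene6.png

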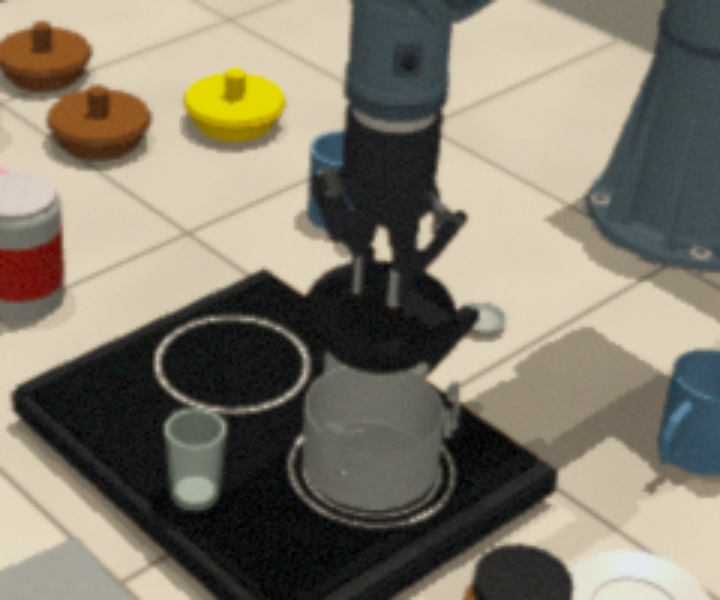

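View pics/w6.png

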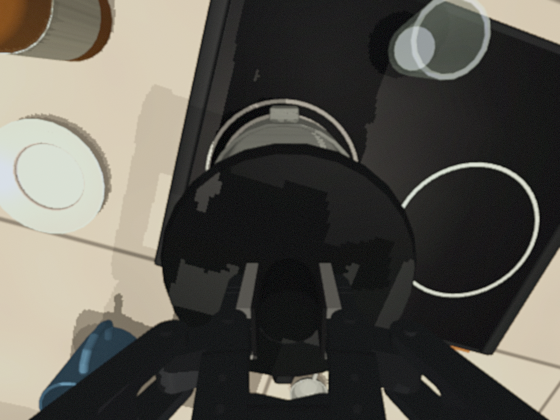

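>>> servo_tool --hand '[0,0,0,0,0,0,0]' --pt "1 3 -10" --pt "0 0 -15" --pt "0 0 -15" --pt "0 0 -15" --pt "0 0 -8" --pt "0 0 0" --pt "0 0 0" --roll '[0,0,0,0,0,0,0]' --newtons 100

```text
clock: 14.35
tool_pos: [0.6185, 0.1124, 0.1882]
ee_rot: [[0.956, 0.293, -0.0], [0.293, -0.956, -0.0], [-0.0, -0.0, -1.0]]
contact_force: [0.7, -1.2, -1.7]
width: 0.0234
```

Run:
```python
from h import *
o,d=wrist()
cv2.imwrite("pics/w7.png",d["image"][:,:,::-1])
t=o["tool_pos"]
print(o["clock"],t,o["contact_force"],o["wrist_torque"],o["width"])
d=read_camera("scene");cv2.imwrite("pics/scene7.png",cv2.resize(d["image"][200:320,260:400,::-1],None,fx=5,fy=5,interpolation=2))
```

```text
14.35 [0.61852282 0.1124056  0.1882303 ] [ 0.73878415 -1.23172959 -1.74496103] [ 0.00148517 -0.04022931 -0.003609  ] 0.02341381589843869
```

View pics/scene7.png

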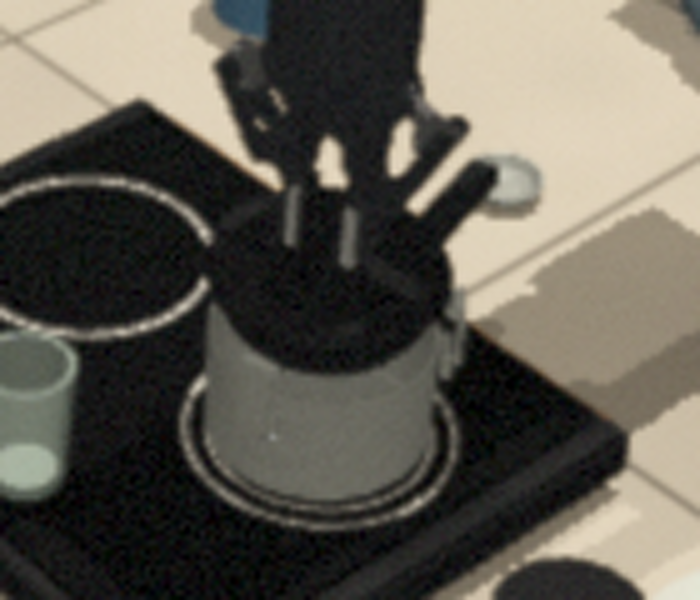

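View pics/w7.png

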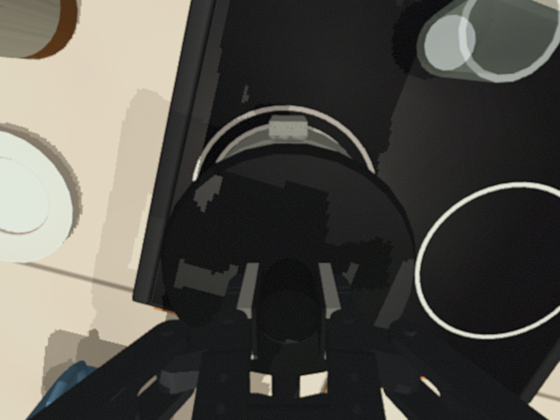

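>>> servo_tool --hand '[0,0,0,0,0]' --pt "0 -1 -4" --pt "0 0 -4" --pt "0 0 -3" --pt "0 0 -2" --pt "0 0 0" --roll '[0,0,0,0,0]'

```text
clock: 14.95
tool_pos: [0.619, 0.1122, 0.1761]
ee_rot: [[0.956, 0.294, 0.002], [0.294, -0.956, 0.001], [0.002, -0.001, -1.0]]
contact_force: [0.8, 3.4, 2.4]
width: 0.0234
```

>>> servo_tool --hand '[0,0,0,0]' --pt "0 0 -3" --pt "0 0 -3" --pt "0 0 0" --pt "0 0 0" --roll '[0,0,0,0]'

```text
clock: 15.35
tool_pos: [0.6186, 0.1112, 0.1691]
ee_rot: [[0.956, 0.293, 0.0], [0.293, -0.956, -0.0], [0.0, 0.0, -1.0]]
contact_force: [2.9, 2.1, -1.8]
width: 0.0232
```

>>> servo_tool --hand '[0,0,0,0,0]' --pt "0 0 -3" --pt "0 0 -3" --pt "0 0 -2" --pt "0 0 0" --pt "0 0 0" --roll '[0,0,0,0,0]'

```text
clock: 15.85
tool_pos: [0.6176, 0.1115, 0.1609]
ee_rot: [[0.956, 0.294, -0.002], [0.294, -0.956, 0.0], [-0.002, -0.001, -1.0]]
contact_force: [-3.4, 0.5, 2.6]
width: 0.023
```

>>> servo_tool --hand '[0,0,0,0]' --pt "0 0 -2" --pt "0 0 -1" --pt "0 0 0" --pt "0 0 0" --roll '[0,0,0,0]'

```text
clock: 16.25
tool_pos: [0.6177, 0.1115, 0.1608]
ee_rot: [[0.956, 0.294, -0.001], [0.294, -0.956, -0.0], [-0.001, -0.0, -1.0]]
contact_force: [-12.3, 0.2, 19.7]
width: 0.0233
```

>>> servo_tool --hand '[0,0,0,0]' --pt "-1 0 0" --pt "0 0 -1" --pt "0 0 0" --pt "0 0 0" --roll '[0,0,0,0]'

```text
clock: 16.65
tool_pos: [0.6176, 0.1115, 0.1608]
ee_rot: [[0.956, 0.294, 0.001], [0.294, -0.956, -0.0], [0.001, 0.001, -1.0]]
contact_force: [-11.4, 0.8, 21.1]
width: 0.0235
```

Run:
```python
from h import *
for c in ["scene","top"]:
    d=read_camera(c);cv2.imwrite(f"pics/{c}8.png",cv2.resize(d["image"][200:320,260:400,::-1] if c=="scene" else d["image"][120:260,110:300,::-1],None,fx=4,fy=4,interpolation=2))
    print([(n,np.round(x["at"],4),x["conf"]) for n in ["lid_knob","lid_edge","pan_mid","pan_rim","creamer"] for x in nets.mark_of(d,n) if np.hypot(x["at"][0]-.65,x["at"][1]-.1)<.15])
for i in range(4):
    wrist();o=robot.get_obs();print(o["clock"],o["tool_pos"],o["contact_force"],o["wrist_torque"],o["width"])
```

```text
[('lid_knob', array([0.6132, 0.1146, 0.1507]), 0.94), ('lid_edge', array([0.6103, 0.1083, 0.1153]), 0.79), ('creamer', array([0.7603, 0.0412, 0.0453]), 0.91)]
[('lid_knob', array([0.6178, 0.1112, 0.1542]), 0.63), ('lid_edge', array([0.6177, 0.1095, 0.1135]), 0.92), ('creamer', array([0.757 , 0.0397, 0.042 ]), 0.72)]
17.3 [0.61757707 0.11151069 0.16077098] [-11.3325397   -0.45266294  21.82548178] [-0.05351215  1.86050518 -0.09131652] 0.02336185673396363
17.35 [0.61758074 0.11149811 0.16079058] [-10.99237189  -0.07118236  21.2629074 ] [-0.04779544  1.87192007 -0.12277259] 0.022904801642157475
17.4 [0.6175973  0.11150773 0.16081531] [-11.30193524   0.3457288   21.3408077 ] [-0.08838168  1.82341222  0.00241959] 0.023153038172516165
17.45 [0.61757622 0.11151734 0.16081382] [-11.37474949  -0.61611606  21.30831206] [-0.06265593  1.84508793 -0.11235374] 0.02341070369168611
```

View pics/scene8.png

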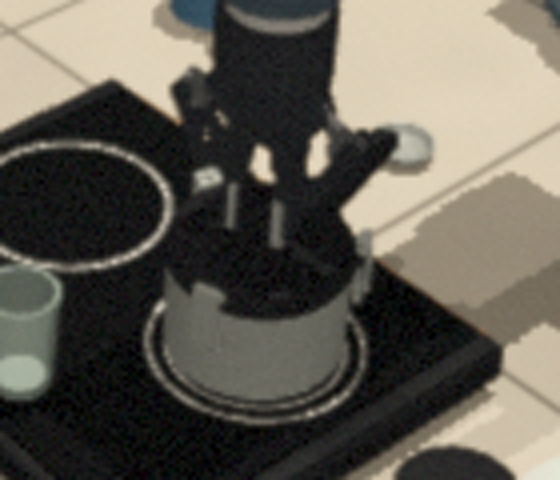

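Run:
```python
from rig import robot
print(robot.hand_in()); o=robot.get_obs(); print(o["clock"],o["tool_pos"],o["contact_force"],o["width"])
```

```text
the job is handed in; nothing more can be done
None
the job is handed in; nothing more can be done
```

I slid the saucepan by its handle from the single ring into the double ring. I then took the black lid by its knob, pressed it down over the clips, and handed in at about 17.5 s while still holding it down. The hand-in reports no verdict.

**Last checks:**
- **Pan position:** before the lid went on, the pan centre measured about (0.6165, 0.112), 2–3 mm from the ring centre. I did not re-measure it after pressing.
- **Lid home:** the push force dropped about 8 mm above home, then rose again. The tool stopped at z = 0.1608, exactly the computed home height, and the scene picture shows a clip over the lid's edge.
- **Press:** it stayed steady at about 21 N down, so the pan should bear on the tray with roughly 29 N. The fingers stayed closed on the knob with the grip set at 100 N.

**What disagreed:**
- **Sideways force:** a steady force of about 11 N along -x stayed on the tool. Moving 1 mm back barely changed it, and nothing was creeping, so I left it.
- **Camera estimates:** the scene camera put the knob about 5 mm away from the tool position. The top camera agreed with the tool to within 1 mm.

The creamer's position was unchanged in the last network check. I did not measure the saucer, mugs, jar, tin or spoon again at the end.

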